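Open the child-safe battery jar

ROBOT

A 6-joint arm with a two-finger parallel gripper is mounted at the origin on the work surface; the furniture and walls round the work are solid. World frame = base frame: x ahead of the robot, y to its left, z up, the work surface at z = 0. Lengths are in m, angles in degrees, forces in N, time in s.
With the tool pointing down it reaches from about 0.4 to 0.825 m from the base axis. Payload 7 kg.
Tool frame: the origin (TCP) lies on the centre line of the jaws, within the pads' length; the fingertips stand r.tip_reach ahead of it and the grasp point (between the pads) is the TCP (r.tip_reach is the distance from the TCP to the fingertips, in m); z points along the fingers, y is the line along which they close (so a half turn about z gives the same grasp; the last joint's range is limited). The gripper opens to 88 mm and grips with 3 to 60 N. Pads are 19 mm wide; open, the fingers measure 130 mm over their backs; the gripper's body (78 mm by 193 mm) begins 47 mm behind the grasp point.
Start: joints at [82.34, 20.546, 0.682, 0, -70.136, -16.507], TCP at [0.276, 0.616, 0.246] pointing down, gripper open.
Joint ranges: [-176.03, 176.03], [-82.01, 121.73], [-58.28, 71.71], [-173.87, 95.51], [-174.79, -0.11], [-173.66, 173.66]. Speed limits (degrees/s): [136.94, 136.94, 172.46, 180, 180, 180].

INTERFACE

Orientations are given as [roll, pitch, yaw] about the fixed x, y, z axes, in that order (R = Rz(yaw) Ry(pitch) Rx(roll)).
In Python, from plant import sensors, cams, r gives the robot as it stands.
- The arm moves only by the tool drive_tool, never from a script. Its argument "rows" is a list of rows, each an object of numbers: "fingers": the gripper's target within -1 to 1 (fully open at 1, half-way at 0, shut at -1); "x", "y", "z": the shift along the tool's x, y, z in m; "spin": the turn about the tool's z in rad. A call has 1 to 10 rows; each row is the pose to reach, as a shift and turn from the pose commanded when the call began, along the tool's axes at that moment; what a row does not reach only later rows make up. A row lasts 1/8 s, in which the tool goes at most 62.5 mm and 10.7 degrees, less where a joint would pass 70% of its speed; a pose out of reach is approached as far as the arm can. A call with a gripper value outside its range is refused whole. The fingers move at their own pace and stop on an object; "newtons" is the grip in N (left out, the last holds). Time passes only in rows, so rows that repeat a pose let the fingers close. It gives the time, the measured TCP pose, the force, the opening and the grip force at its end, in the units of the state.
- sensors.get_state(): the state, without advancing time (a new reading comes with each control period).
- cams.capture(name): name is "side" or "top" or "wrist"; returns a dict with "pixels" (384x512x3 uint8, red, green, blue), "intrinsics" (3x3 intrinsics, pixels), "k1" (the pictures are not rectified: a ray, as slopes to the right and down, at radius r is drawn at 1 + k1 r^2 times it, then the intrinsics apply), "eye" and "orientation" of the camera in the world; the wrist camera has in their place "T_tool_cam" (4x4, takes a point from camera to tool coordinates, whose origin is the TCP and whose axes are the flange's). Camera axes: x right, y up, looking along -z (the intrinsics and any distortion apply to the point x, -y, -z); pixel columns grow to the right and rows downward; lengths in m; the calibration is good to about 2 mm. A picture is of the moment at which its call begins: read the wrist's pose just before it. There is no depth.
- r.close_job(): hands the job in; it is judged then, once.
The state is a dict: "time_s": time; "joints": joint angles; "qd": joint speeds; "joint_torque": joint torques, N m; "tcp_pos": TCP position; "eef_rot": TCP orientation; "contact_force": force on the tool from outside, world axes, zero at the start; "moment": the same for the moment, N m; "gripper_width": finger opening in m; "gripper_force": force on a finger pad.
Only numpy, scipy, OpenCV 4.12 (cv2) and the standard library are available. Lean on these libraries where they do the work, as an engineer would, in place of code of your own. Each camera call takes 0.05 s, during which the arm holds its last target. There are 200 camera calls.

TASK

Open the child-safe jar for used batteries: press its cap down against the spring, keep it pressed while you turn it counter-clockwise (seen from above) until it is free, then lift it straight off. Finish still holding the cap in the gripper, level and at rest, about 7 cm up from where it sat and over the open jar, so that I can drop the batteries in. Leave the tin, the stapler and the loose batteries where they are.

Things in the scene. Friction and masses are not known exactly. Their poses are not given: they have to be found in the camera images.
- jar: White round jar, 74 mm across, screwed to the desk by its square dark foot plate (96 x 96 x 8 mm); it cannot move. Origin: centre of the plate's underside, on the desk; z up. Shoulder 77 mm above the desk. Locked, cap and jar have the same yaw (5 degrees play): a spring in the cap holds it up in three notches, so it neither turns nor lifts unless pressed.
- jar_mouth (a point): Centre of the jar's open mouth, 106 mm above the desk, hidden under the cap at first. Neck 36 mm across, three lugs on it out to 47 mm across. The cap clears the notches when pressed 7 mm or more down, then turns counter-clockwise seen from above; 43 to 77 degrees from the locked yaw (best 60) it is free to lift straight up. A stop ends the turn at 77 degrees.
- cap: Grey ribbed safety cap on the jar, loose, about 150 g (varies). Skirt 58 mm across, 38 mm tall; on its flat top stands a straight grip bar, 50 mm long along the cap's x axis, 14 mm thick along y, 26.5 mm tall. Origin: centre of the skirt's lower edge, 86 mm above the desk at the start; z up. The bar's top is 64.5 mm above the origin. At the start its x axis has the jar's yaw.
- cap_top (a point): Centre of the cap's flat top (in the foot of the bar), 38 mm above the cap's origin, 124 mm above the desk at the start. The spring needs 5 N to start moving down and 9 N at the bottom, plus friction; the cap bottoms on the jar's shoulder after 9 mm.
- cap_grip (a point): Point on the cap's axis inside the grip bar, 19 mm above the flat top, 7.5 mm below the bar's top (143 mm above the desk at the start).
- mint_tin: Bystander: low round tin, 68 mm across, 43 mm tall, standing loose. Origin: centre of its underside.
- stapler: Bystander: stapler, 148 x 63 x 44 mm, standing loose. Origin: centre of its underside.
- battery_a: Bystander: loose battery cell lying on the desk beyond the jar, 15 mm thick, 50 mm long along its y axis. Origin: under its centre, 1 mm above the desk.
- battery_b: Bystander: second battery cell, the same as the first.
Mind the look-alikes: they are no part of the job. What is shaped like the cap but purple or red is not meant.

How it is judged (in metres and radians):
On the way, in this order (a step that is already met when the one before it is completed fails the run):
1. the cap is pressed down at least 5 mm against its spring (z of cap in the frame of jar below 0.081 m), for 0.1 s.
2. the cap, still on the neck, is turned at least 40 degrees from its locked position (angle between the x axis of cap and the x axis of jar, either way round above 0.7 rad and z of cap in the frame of jar below 0.092 m), for 0.05 s.
At the end, for the whole second after the job is handed in: The cap is held in the fingers, 40 to 120 mm above its seat, its axis within 35 mm of the jar's, tilted less than 15 degrees, touching the jar nowhere, at rest (under 30 mm/s). Tin, stapler and both batteries are within 30 mm of their starts and stand or lie as before (z of cap in the frame of jar between 0.126 and 0.206 m and horizontal distance between cap and jar below 0.035 m and angle between cap's own z axis and vertical below 0.26 rad and contact force between the fingers and cap above 1 N and contact force between cap and jar below 0.1 N and linear speed of cap below 0.03 m/s and height (world z) of mint_tin below 0.02 m and angle between each of mint_tin, stapler's own z axis and vertical below 0.2 rad and distance of each of mint_tin, stapler, battery_a, battery_b from where it was at the start of the episode below 0.03 m); the arm keeps its last pose, push and grip.
It fails at once if the tin, the stapler or a battery is shifted by more than 30 mm (distance of any of mint_tin, stapler, battery_a, battery_b from where it was at the start of the episode above 0.03 m).
It also fails if it takes over 38 s, if anything falls off the work surface, if the arm or the gripper's body presses on something with over 40 N, if the wrist force passes 120 N, or if a joint passes its speed limit or range.

## Working session

There is one attempt and no reset: what is moved stays moved. The work goes in short steps, Python scripts to look and compute and a tool call to move; the robot and the scene stay as the last step left them, time stands still between calls to the robot, and variables do not carry over. Pictures are saved under pics/ and viewed, at most 10 in all, crops included, and the job is handed in when it is done.

Besides the shell and the picture viewer there is one more tool, called after "Request:" by a JSON object that holds its "fn" and its "kwargs". drive_tool: Moves the arm, as the interface text tells. Its arguments: {"type":"object","properties":{"rows":{"type":"array"},"newtons":{"type":"number"}},"required":["rows"]}

```bash
mkdir -p pics; ls
cat > h.py <<'E'
import numpy as np, cv2
from scipy.spatial.transform import Rotation as R
from plant import sensors, cams, r
def ray(c,uv,eye,Rm):
    K=np.array(c["intrinsics"]); p=np.array([[uv]],float)
    # invert 1+k1 r^2
    d=np.array([(uv[0]-K[0,2])/K[0,0],(uv[1]-K[1,2])/K[1,1]]); s=d.copy()
    for _ in range(30): s=d/(1+c["k1"]*(s@s))
    v=Rm@np.array([s[0],-s[1],-1.]); return np.array(eye),v
def atz(c,uv,eye,Rm,z):
    e,v=ray(c,uv,eye,Rm); return e+v*(z-e[2])/v[2]
def proj(c,P,eye,Rm):
    q=Rm.T@(np.array(P)-eye); s=np.array([q[0],-q[1]])/-q[2]; s=s*(1+c["k1"]*(s@s)); K=np.array(c["intrinsics"])
    return K[:2,:2]@s+K[:2,2]
def save(n,c): cv2.imwrite(f"pics/{n}.png",c["pixels"][:,:,::-1])
E
python3 - <<'E'
from h import *
import pickle
s=sensors.get_state();print(s, r.tip_reach)
for n in("top","side","wrist"):
    c=cams.capture(n);save(n+"0",c);pickle.dump(c,open(n+"0.pkl","wb"));print({k:v for k,v in c.items() if k!="pixels"})
E
```

```text
pics
{'time_s': 0.0, 'joints': array([ 8.23386159e+01,  2.05905325e+01,  6.32851277e-01, -2.01005033e-02,
       -7.01348270e+01, -1.65072987e+01]), 'qd': array([-0.01255178, -0.03752513, -0.00692131, -0.07835951,  0.09673529,
       -0.04013093]), 'joint_torque': array([ 1.62910026e-03, -5.82714415e+01,  2.93058836e+01,  6.99696198e+00,
        6.97512121e-03, -1.62443766e-04]), 'tcp_pos': array([0.27619145, 0.61540288, 0.2446259 ]), 'eef_rot': array([ 1.79905935e+02, -8.17072200e-03, -2.41755217e+01]), 'contact_force': array([0.57509507, 0.07881296, 0.09325313]), 'moment': array([ 0.01165511, -0.01960894, -0.00993009]), 'gripper_force': 0.0, 'gripper_width': 0.08792315651903088} 0.019
{'intrinsics': array([[381.41908674,   0.        , 264.52883071],
       [  0.        , 381.41908674, 192.15230984],
       [  0.        ,   0.        ,   1.        ]]), 'k1': -0.07137196515447114, 'eye': array([0.25892877, 0.13855248, 0.9569535 ]), 'orientation': array([  18.83355069,   -0.42310173, -114.17134469])}
{'intrinsics': array([[418.77708385,   0.        , 253.44991634],
       [  0.        , 418.77708385, 193.02734936],
       [  0.        ,   0.        ,   1.        ]]), 'k1': -0.03415732904229433, 'eye': array([ 0.24913559, -0.36745166,  0.93999967]), 'orientation': array([ 29.72906627,  -0.64470152, -36.40679304])}
{'intrinsics': array([[267.83650865,   0.        , 255.49774085],
       [  0.        , 267.83650865, 191.448752  ],
       [  0.        ,   0.        ,   1.        ]]), 'k1': -0.028528862523795023, 'T_tool_cam': array([[-1.04816017e-04,  9.62596405e-01,  2.70939385e-01,
         7.28138767e-02],
       [ 9.99999367e-01, -2.02742299e-04,  1.10716631e-03,
        -8.35395358e-05],
       [ 1.12068518e-03,  2.70939330e-01, -9.62595774e-01,
        -1.39896104e-01],
       [ 0.00000000e+00,  0.00000000e+00,  0.00000000e+00,
         1.00000000e+00]])}
```

View pics/top0.png

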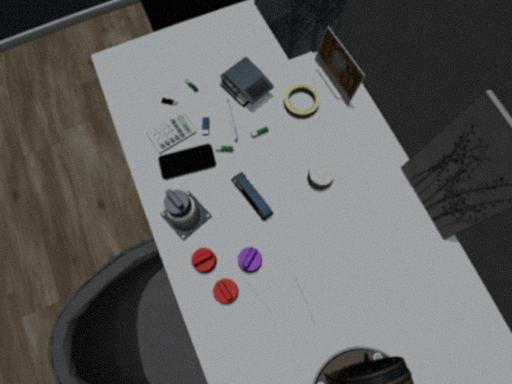

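View pics/side0.png

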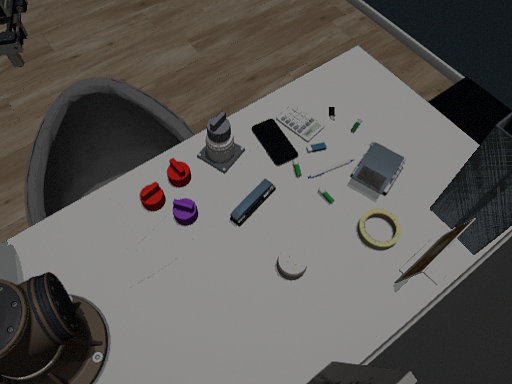

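The top view shows the jar at about (185,208) and the side view shows it at (220,140). The look-alike caps are at (204,261), (225,291) and (250,260) in the top view. I'll enlarge both jars next.

Run:
```python
from h import *
a=cv2.imread("pics/top0.png")[180:245,150:220];b=cv2.imread("pics/side0.png")[105:180,185:255]
f=lambda i:cv2.convertScaleAbs(cv2.resize(i,(400,600 if 0 else int(400*i.shape[0]/i.shape[1])),interpolation=cv2.INTER_CUBIC),alpha=1.6,beta=20)
a,b=f(a),f(b);h=max(a.shape[0],b.shape[0])
a=cv2.copyMakeBorder(a,0,h-a.shape[0],0,0,0);b=cv2.copyMakeBorder(b,0,h-b.shape[0],0,0,0)
cv2.imwrite("pics/z0.png",np.hstack([a,b]))
```

```text
(no output)
```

View pics/z0.png

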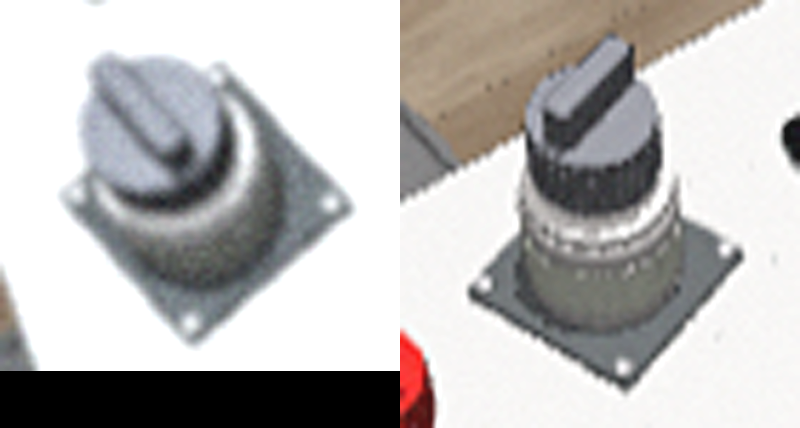

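Run:
```python
from h import *
import pickle
for n,o,cor,bar in(("top",(150,180),[(62,195),(195,345),(353,208),(220,65)],[(103,66),(177,148)]),("side",(185,105),[(72,293),(227,388),(342,255)],[(161,115),(220,42)])):
    c=pickle.load(open(n+"0.pkl","rb"));Rm=R.from_euler("xyz",c["orientation"],degrees=True).as_matrix()
    g=lambda p,z:atz(c,np.array(p)/5.714+np.array(o)-0.4,c["eye"],Rm,z)[:2]
    C=np.array([g(p,.008) for p in cor]);B=np.array([g(p,.1505) for p in bar])
    d=np.diff(C,axis=0);print(n,"ctr",(C[0]+C[2])/2,"sides",np.hypot(*d.T),"yaw%90",np.degrees(np.arctan2(d[:,1],d[:,0]))%90)
    b=B[1]-B[0];print(" bar",B.mean(0),np.hypot(*b),np.degrees(np.arctan2(b[1],b[0]))%180)
```

```text
top ctr [0.57755064 0.21050294] sides [0.09455439 0.09221741 0.09373515] yaw%90 [19.3481503  18.91434671 19.31469414]
 bar [0.57633331 0.21040317] 0.0460291976777561 19.148876662815866
side ctr [0.57726542 0.20832256] sides [0.09161705 0.09184744] yaw%90 [18.52858229 18.9466592 ]
 bar [0.57809912 0.20815048] 0.04617216235602763 23.354501040904676
```

The two views agree: the jar is at (0.577, 0.2095) with a yaw of about 19°, and the plate sides measure 92–94 mm against the given 96. I'll approach at tool yaw -161° so the last joint has range for the counter-clockwise turn. First move goes above the jar.

Request:
{"fn": "drive_tool", "kwargs": {"rows": [{"x": 0.044,"y": 0.025,"spin": 0.17,"fingers": 1},{"x": 0.088,"y": 0.05,"spin": 0.34,"fingers": 1},{"x": 0.132,"y": 0.075,"spin": 0.5,"fingers": 1},{"x": 0.176,"y": 0.1,"spin": 0.67,"fingers": 1},{"x": 0.22,"y": 0.124,"spin": 0.84,"fingers": 1},{"x": 0.265,"y": 0.149,"spin": 1.0,"fingers": 1},{"x": 0.309,"y": 0.173,"spin": 1.17,"fingers": 1},{"x": 0.353,"y": 0.198,"spin": 1.34,"fingers": 1},{"x": 0.397,"y": 0.223,"spin": 1.5,"fingers": 1},{"x": 0.441,"y": 0.247,"spin": 1.67,"fingers": 1}]}}

```text
invalid input
```

Request:
{"fn": "drive_tool", "kwargs": {"rows": [{"x": 0.044,"y": 0.025,"z": 0.0,"spin": 0.17,"fingers": 1.0},{"x": 0.088,"y": 0.05,"z": 0.0,"spin": 0.34,"fingers": 1.0},{"x": 0.132,"y": 0.075,"z": 0.0,"spin": 0.5,"fingers": 1.0},{"x": 0.176,"y": 0.1,"z": 0.0,"spin": 0.67,"fingers": 1.0},{"x": 0.22,"y": 0.124,"z": 0.0,"spin": 0.84,"fingers": 1.0},{"x": 0.265,"y": 0.149,"z": 0.0,"spin": 1.0,"fingers": 1.0},{"x": 0.309,"y": 0.173,"z": 0.0,"spin": 1.17,"fingers": 1.0},{"x": 0.353,"y": 0.198,"z": 0.0,"spin": 1.34,"fingers": 1.0},{"x": 0.397,"y": 0.223,"z": 0.0,"spin": 1.5,"fingers": 1.0},{"x": 0.441,"y": 0.247,"z": 0.0,"spin": 1.67,"fingers": 1.0}], "newtons": 30}}

```text
time_s: 1.4
tcp_pos: [0.5783, 0.2084, 0.2455]
eef_rot: [180.0, -0.0, -120.2]
contact_force: [0.7, 0.7, 0.9]
gripper_width: 0.0877
gripper_force: 0.0
```

Request:
{"fn": "drive_tool", "kwargs": {"rows": [{"x": 0.0,"y": 0.0,"z": 0.0,"spin": 0.18,"fingers": 1.0},{"x": 0.0,"y": 0.0,"z": 0.0,"spin": 0.36,"fingers": 1.0},{"x": 0.0,"y": 0.0,"z": 0.0,"spin": 0.54,"fingers": 1.0},{"x": 0.0,"y": 0.0,"z": 0.0,"spin": 0.71,"fingers": 1.0},{"x": 0.0,"y": 0.0,"z": 0.0,"spin": 0.71,"fingers": 1.0}]}}

```text
time_s: 2.02
tcp_pos: [0.5775, 0.2098, 0.2453]
eef_rot: [-180.0, -0.0, -160.5]
contact_force: [-0.1, 0.4, 0.8]
gripper_width: 0.0877
gripper_force: 0.0
```

Run:
```python
from h import *
import pickle
s=sensors.get_state();c=cams.capture("wrist");pickle.dump((s,c),open("w1.pkl","wb"))
print(s["tcp_pos"],s["eef_rot"],s["joints"])
cv2.imwrite("pics/w1.png",cv2.convertScaleAbs(cv2.resize(c["pixels"][:,:,::-1],(800,600),interpolation=cv2.INTER_CUBIC),alpha=1.5,beta=15))
```

```text
[0.57745468 0.20982662 0.24529814] [-1.79997869e+02 -2.85451571e-02 -1.60471950e+02] [ 3.81554684e+01  1.49200715e+01 -7.35840973e+00 -7.66904975e-03
 -6.77492496e+01 -1.08624512e+02]
```

View pics/w1.png

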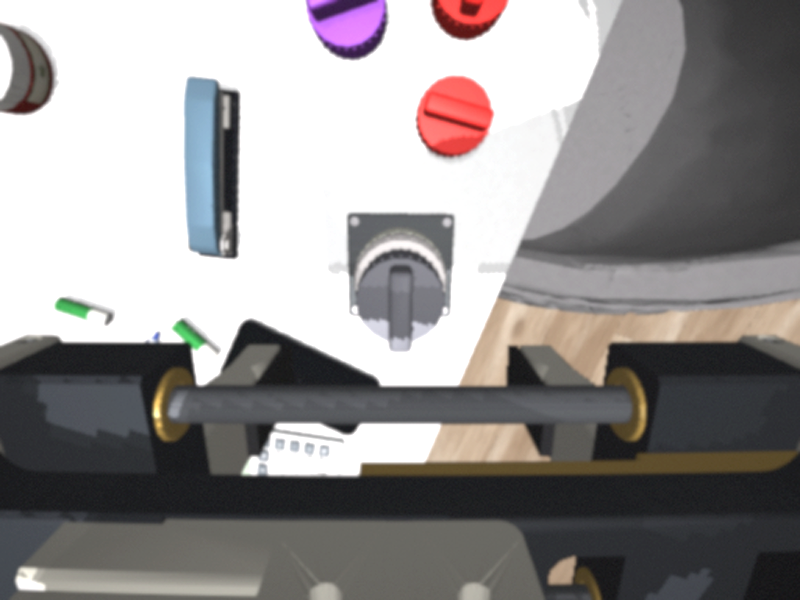

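The wrist view shows the bar vertical at u≈400, midway between the fingers. Its top runs from about (400,268) to (400,335), and the rear plate corners are at (349,213) and (453,213). I'll check these against the estimate.

Run:
```python
from h import *
import pickle
s,c=pickle.load(open("w1.pkl","rb"))
Rt=R.from_euler("xyz",s["eef_rot"],degrees=True).as_matrix();T=c["T_tool_cam"];eye=s["tcp_pos"]+Rt@T[:3,3];Rm=Rt@T[:3,:3]
g=lambda p,z:atz(c,np.array(p)/1.5625-.2,eye,Rm,z)[:2]
a,b=g((348,212),.008),g((454,212),.008);d=b-a;print(a,b,np.hypot(*d),np.degrees(np.arctan2(d[1],d[0]))%90)
n=d/np.hypot(*d);p=np.array([-n[1],n[0]]);print("ctr",(a+b)/2+p*.048,(a+b)/2-p*.048)
t,u=g((400,267),.1505),g((400,350),.1505);d=t-u;print("bar",(t+u)/2,np.hypot(*d),np.degrees(np.arctan2(d[1],d[0])))
for q in((.577,.2095),):
  for k in(-.025,.025): print((proj(c,[q[0]+k*np.cos(.332),q[1]+k*np.sin(.332),.1505],eye,Rm)+.2)*1.5625)
```

```text
[0.54800256 0.15149207] [0.51662719 0.23999258] 0.09389757186019504 19.520535075320254
ctr [0.48707383 0.17970338] [0.57755592 0.21178127]
bar [0.57666194 0.21021705] 0.05090730693393977 -160.46036599654937
[399.01330503 267.91971738]
[398.3177899  349.42198887]
```

Request:
{"fn": "drive_tool", "kwargs": {"rows": [{"x": 0.0,"y": 0.0,"z": 0.025,"spin": 0.0,"fingers": 1.0},{"x": 0.0,"y": 0.0,"z": 0.05,"spin": 0.0,"fingers": 1.0},{"x": 0.0,"y": 0.0,"z": 0.075,"spin": 0.0,"fingers": 1.0},{"x": 0.0,"y": 0.0,"z": 0.09,"spin": 0.0,"fingers": 1.0},{"x": 0.0,"y": 0.0,"z": 0.099,"spin": 0.0,"fingers": 1.0},{"x": 0.0,"y": 0.0,"z": 0.099,"spin": 0.0,"fingers": 0.0},{"x": 0.0,"y": 0.0,"z": 0.099,"spin": 0.0,"fingers": -0.5},{"x": 0.0,"y": 0.0,"z": 0.099,"spin": 0.0,"fingers": -1.0},{"x": 0.0,"y": 0.0,"z": 0.099,"spin": 0.0,"fingers": -1.0},{"x": 0.0,"y": 0.0,"z": 0.099,"spin": 0.0,"fingers": -1.0}], "newtons": 40}}

```text
time_s: 3.32
tcp_pos: [0.5777, 0.21, 0.1468]
eef_rot: [180.0, 0.0, -160.5]
contact_force: [0.2, 0.1, 0.3]
gripper_width: 0.043
gripper_force: 0.0
```

Request:
{"fn": "drive_tool", "kwargs": {"rows": [{"x": 0.0,"y": 0.0,"z": 0.0,"spin": 0.0,"fingers": -1.0},{"x": 0.0,"y": 0.0,"z": 0.0,"spin": 0.0,"fingers": -1.0},{"x": 0.0,"y": 0.0,"z": 0.0,"spin": 0.0,"fingers": -1.0},{"x": 0.0,"y": 0.0,"z": 0.0,"spin": 0.0,"fingers": -1.0},{"x": 0.0,"y": 0.0,"z": 0.0,"spin": 0.0,"fingers": -1.0},{"x": 0.0,"y": 0.0,"z": 0.0,"spin": 0.0,"fingers": -1.0}]}}

```text
time_s: 4.08
tcp_pos: [0.5776, 0.21, 0.1466]
eef_rot: [180.0, 0.0, -160.5]
contact_force: [-0.7, 0.5, -0.1]
gripper_width: 0.0136
gripper_force: 40.0
```

It has the bar: the opening is 13.6 mm at 40 N. Now I press down.

Request:
{"fn": "drive_tool", "kwargs": {"rows": [{"x": 0.0,"y": 0.0,"z": 0.002,"spin": 0.0,"fingers": -1.0},{"x": 0.0,"y": 0.0,"z": 0.004,"spin": 0.0,"fingers": -1.0},{"x": 0.0,"y": 0.0,"z": 0.006,"spin": 0.0,"fingers": -1.0},{"x": 0.0,"y": 0.0,"z": 0.008,"spin": 0.0,"fingers": -1.0},{"x": 0.0,"y": 0.0,"z": 0.009,"spin": 0.0,"fingers": -1.0},{"x": 0.0,"y": 0.0,"z": 0.009,"spin": 0.0,"fingers": -1.0}]}}

```text
time_s: 4.82
tcp_pos: [0.5776, 0.21, 0.138]
eef_rot: [-180.0, 0.0, -160.5]
contact_force: [-3.6, 0.9, 7.2]
gripper_width: 0.0138
gripper_force: 40.0
```

Request:
{"fn": "drive_tool", "kwargs": {"rows": [{"x": 0.0,"y": 0.0,"z": 0.001,"spin": 0.0,"fingers": -1.0},{"x": 0.0,"y": 0.0,"z": 0.001,"spin": 0.0,"fingers": -1.0}], "newtons": 55}}

```text
time_s: 5.08
tcp_pos: [0.5776, 0.21, 0.1375]
eef_rot: [-180.0, 0.0, -160.5]
contact_force: [-3.8, 0.6, 11.0]
gripper_width: 0.0133
gripper_force: 55.0
```

It's bottomed: the force climbed to 11 N with little travel. Now I turn counter-clockwise with negative spin.

Request:
{"fn": "drive_tool", "kwargs": {"rows": [{"x": 0.0005,"y": 0.0,"z": 0.0,"spin": -0.05,"fingers": -1.0},{"x": 0.0005,"y": 0.0,"z": 0.0,"spin": -0.12,"fingers": -1.0},{"x": 0.0005,"y": 0.0,"z": 0.0,"spin": -0.2,"fingers": -1.0},{"x": 0.0005,"y": 0.0,"z": 0.0,"spin": -0.3,"fingers": -1.0},{"x": 0.0005,"y": 0.0,"z": 0.0,"spin": -0.4,"fingers": -1.0}]}}

```text
time_s: 5.7
tcp_pos: [0.5783, 0.21, 0.1376]
eef_rot: [-179.9, 0.1, -137.4]
contact_force: [0.4, -0.6, 6.9]
gripper_width: 0.0139
gripper_force: 55.0
```

```bash
python3 -c "
from h import *
s=sensors.get_state();print(s['moment'],s['contact_force'],s['joints'])"
```

```text
[-0.0984387  -0.09688401 -0.01250894] [ 0.38924538 -0.6117117   6.90616135] [ 3.81578538e+01  1.99294480e+01 -1.53717784e+01  6.97052371e-02
 -5.45598427e+01 -8.56058173e+01]
```

Request:
{"fn": "drive_tool", "kwargs": {"rows": [{"x": 0.0,"y": 0.0,"z": 0.0,"spin": -0.1,"fingers": -1.0},{"x": 0.0,"y": 0.0,"z": 0.0,"spin": -0.2,"fingers": -1.0},{"x": 0.0,"y": 0.0,"z": 0.0,"spin": -0.3,"fingers": -1.0},{"x": 0.0,"y": 0.0,"z": 0.0,"spin": -0.4,"fingers": -1.0},{"x": 0.0,"y": 0.0,"z": 0.0,"spin": -0.5,"fingers": -1.0},{"x": 0.0,"y": 0.0,"z": 0.0,"spin": -0.58,"fingers": -1.0},{"x": 0.0,"y": 0.0,"z": 0.0,"spin": -0.64,"fingers": -1.0},{"x": 0.0,"y": 0.0,"z": 0.0,"spin": -0.64,"fingers": -1.0}]}}

```text
time_s: 6.7
tcp_pos: [0.5784, 0.2101, 0.1377]
eef_rot: [-179.8, 0.1, -100.9]
contact_force: [0.9, -0.7, 6.8]
gripper_width: 0.0137
gripper_force: 55.0
```

Request:
{"fn": "drive_tool", "kwargs": {"rows": [{"x": 0.0,"y": 0.0,"z": -0.004,"spin": 0.0,"fingers": -1.0},{"x": 0.0,"y": 0.0,"z": -0.008,"spin": 0.0,"fingers": -1.0},{"x": 0.0,"y": 0.0,"z": -0.012,"spin": 0.0,"fingers": -1.0},{"x": 0.0,"y": 0.0,"z": -0.016,"spin": 0.0,"fingers": -1.0},{"x": 0.0,"y": 0.0,"z": -0.016,"spin": 0.0,"fingers": -1.0}]}}

```text
time_s: 7.32
tcp_pos: [0.577, 0.2094, 0.1523]
eef_rot: [180.0, -0.0, -101.0]
contact_force: [2.0, -1.9, -0.4]
gripper_width: 0.0138
gripper_force: 55.0
```

Request:
{"fn": "drive_tool", "kwargs": {"rows": [{"x": 0.0,"y": 0.0,"z": -0.008,"spin": 0.0,"fingers": -1.0},{"x": 0.0,"y": 0.0,"z": -0.016,"spin": 0.0,"fingers": -1.0},{"x": 0.0,"y": 0.0,"z": -0.025,"spin": 0.0,"fingers": -1.0},{"x": 0.0,"y": 0.0,"z": -0.035,"spin": 0.0,"fingers": -1.0},{"x": 0.0,"y": 0.0,"z": -0.045,"spin": 0.0,"fingers": -1.0},{"x": 0.0,"y": 0.0,"z": -0.055,"spin": 0.0,"fingers": -1.0},{"x": 0.0,"y": 0.0,"z": -0.061,"spin": 0.0,"fingers": -1.0},{"x": 0.0,"y": 0.0,"z": -0.064,"spin": 0.0,"fingers": -1.0},{"x": 0.0,"y": 0.0,"z": -0.064,"spin": 0.0,"fingers": -1.0},{"x": 0.0,"y": 0.0,"z": -0.064,"spin": 0.0,"fingers": -1.0}]}}

```text
time_s: 8.57
tcp_pos: [0.5769, 0.2096, 0.2162]
eef_rot: [180.0, -0.0, -101.0]
contact_force: [-0.2, 0.5, -2.2]
gripper_width: 0.0134
gripper_force: 55.0
```

Run:
```python
from h import *
s=sensors.get_state();print(s["qd"],s["gripper_force"])
a=cams.capture("side")["pixels"][60:220,140:340,::-1]
cv2.imwrite("pics/s2.png",cv2.convertScaleAbs(cv2.resize(a,(750,600),interpolation=cv2.INTER_CUBIC),alpha=1.5,beta=15))
```

```text
[ 0.04366002  0.05255083 -0.02601511 -0.05681606  0.07049078  0.11196411] 54.98174965381622
```

View pics/s2.png

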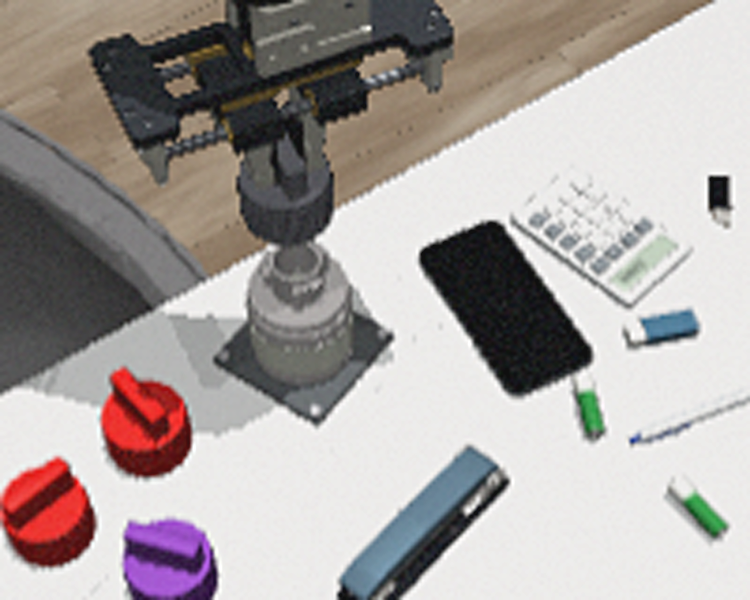

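The view shows the cap (285,200) held level in the fingers above the open neck (295,270). The stapler and batteries haven't moved.

```bash
python3 -c "
from h import *
print(r.close_job())"
```

```text
the job is handed in; nothing more can be done
None
```

The jar is open and the job is handed in: the gripper holds the cap level, about 7 cm above its seat and over the open jar; the stapler and batteries look unmoved and the arm stayed clear of the tin, though I was given no verdict from the judging.

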